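# Index the rotary stage and probe two sprung datum pads

## Task

Pull up the plunger knob, swing the rotary stage clockwise (seen from above) to the very next hole and let the plunger drop fully home to lock it. Then take the stylus from its fork and touch its tip gently on the centre of the round pad and after that on the centre of the square pad, each time pressing the pad down a few millimetres for about half a second but not to the bottom, without pressing the long bar pad. Hang the stylus back upright in its fork by its collar; leave the bottle, jar and mallet alone.

Things in the scene. Friction and masses are not known exactly. Their poses are not given: they have to be found in the camera images.
- stage_base: fixed dark steel round base of the rotary stage, 294 mm across, 25 mm high; origin at the centre of its underside, z up along the turning axis. An aluminium disc (196 mm across, top at 42 mm, boss to 46 mm) turns on it and carries the plunger arm and three brass pads. Three 14 mm index holes lie in the base's rim, 125 mm from the axis, 40 degrees apart
- hole0 (a point): mouth of the first index hole (plunger is here at the start), 25 mm above the table
- hole1 (a point): mouth of the next index hole clockwise, 40 degrees on: the one wanted, 25 mm above the table
- hole2 (a point): mouth of the third index hole, 80 degrees on: not wanted
- stage (a joint): turn of the disc in rad, 0 at the start hole, growing clockwise seen from above; 0.698 at the next hole, 1.396 at the third; light friction, the pin has about 1.5 mm of play in a hole
- plunger (a joint): lift of the index plunger in m: 0 fully home, 0.020 fully up. Spring-loaded downwards (about 3 N at 0, 6 N fully up, plus its weight of 0.8 N). The round-ended pin is 11 mm in diameter; it stands 11 mm deep in the hole and clears it at 0.011; let go between holes it rides on the rim at 0.011
- plunger_grip (a point): point on the axis of the black upright plunger knob at the height to grip: knob 30 mm in diameter, 36 mm tall (from 22 mm below to 14 mm above this point); 76 mm above the table when home; travels with the disc, 125 mm from the axis. The steel bush under the knob ends 24 mm below this point
- round_top (a point): centre of the top of the round brass pad, 32 mm in diameter, marked with a small punched dot; 60 mm above the table, 18 mm above the disc, 58 mm from the stage axis; turns with the disc and sinks with the pad
- square_top (a point): centre of the top of the square brass pad, 32 x 32 mm, punched dot; same height and same distance from the axis
- bar_top (a point): centre of the top of the long bar-shaped brass pad, 56 x 16 mm, next to the plunger arm; same height. Not to be pressed
- round_pad (a joint): how far the round pad is pressed down, m: 0 to 0.009 (bottom); spring, about 1 N to start, 350 N/m
- square_pad (a joint): the same for the square pad
- bar_pad (a joint): the same for the bar pad
- stylus: loose probe stylus of about 150 g, 156 mm long, hanging upright in its fork: thin steel pointed tip below, steel shank 16 mm in diameter, steel collar 44 mm in diameter and 8 mm thick (its underside 78 mm above the tip), black round handle 24 mm in diameter from 86 to 156 mm above the tip. Origin at the very end of the tip, z along the stylus towards the handle
- stylus_grip (a point): middle of the stylus handle, on its axis, 125 mm above the tip: grip here, from above
- stylus_collar (a point): centre of the underside of the stylus collar, 78 mm above the tip
- rest: fixed fork stand of the stylus, foot 130 x 110 mm, 110 mm high; origin on the table under the seat; two level prongs 22 mm wide, 8 mm thick along its x axis, 28 mm slot between them, open at its -x side, post at +x. Prongs reach from 38 mm before the seat to a bridge 34 mm behind it
- rest_seat (a point): middle of the slot, level with the top of the prongs, 110 mm above the table: the collar's underside rests here
- ink_bottle: bystander: amber bottle, 44 mm across, 85 mm high
- glue_jar: bystander: glass jar with a steel lid, 68 mm across, 70 mm high
- mallet: bystander: hammer lying flat, 220 mm long

How it is judged:
By the outcome, as a careful person would: the job done as asked, in the order asked, and still so for the second after the job is handed in, with the robot touching nothing.
It also fails if it takes over 67 s, if anything falls off the work surface, if the arm or the gripper's body presses on something with over 40 N, if the wrist force passes 120 N, or if a joint passes its speed limit or range.

## Robot

A 7-joint arm with a two-finger parallel gripper is mounted at the origin on the work surface. World frame = base frame: x ahead of the robot, y to its left, z up, the work surface at z = 0. Lengths are in mm, angles in rad, forces in N, time in s.
With the tool pointing down it reaches from about 425 to 875 mm from the base axis. Payload 9.9 kg.
Tool frame: the origin (TCP) lies midway between the tips of the shut fingers; the grasp point (between the pads) lies 19 mm behind it; z points along the fingers, y is the line along which they close (so a half turn about z gives the same grasp; the last joint's range is limited). The gripper opens to 85 mm and grips with 20 to 120 N. Pads are 22 mm wide; open, the fingers measure 114 mm over their backs; the gripper's body (76 mm by 85 mm) begins 54 mm behind the grasp point. The pads swing forward as they close: fully open they stand 13 mm farther back than shut.
Start: joints at [-1.249, 0.576, 0.025, 1.437, -0.015, 1.129, -0.057], TCP at [266.452, 620.187, 231.289] pointing down, gripper open.
Joint ranges: [-2.76, 2.76], [-0.34, 2.15], [-1.52, 1.57], [0.19, 2.46], [-1.09, 4.23], [0.17, 1.99], [-2.82, 2.82]. Speed limits (rad/s): [2.22, 2.22, 3.01, 3.01, 3.14, 3.14, 3.14].

## Interface

Orientations are given as a unit quaternion [w, x, y, z].
In Python, from plant import ctrl gives the robot as it stands.
- The arm moves only by the shell command python3 inch.py [FORCE], which reads ROWS from standard input. ROWS is a JSON list of rows, 1 to 5 of them, each of 7 numbers: a rotation vector rx, ry, rz in rad, then dx, dy, dz in mm, then the finger opening in mm; each row shifts and turns the commanded pose from where the row before left it, along the tool's axes as they then stand; what a row does not reach is not made up. A row lasts 1/12 s, in which the tool goes at most 41.7 mm and 0.125 rad, less where a joint would pass 70% of its speed; a pose out of reach is approached as far as the arm can. The fingers move at their own pace and stop on an object; FORCE is the grip in N (left out, the last holds). Time passes only in rows, so rows that do not move let the fingers close. It prints the time, the measured TCP pose, the force, the opening and the grip force at its end. Input that does not fit is refused with a message, and nothing moves.
- ctrl.sense(): the state, without advancing time (a new reading comes with each control period).
- ctrl.grab_frame(name): name is "scene" or "side" or "wrist"; returns the picture (420x560x3 uint8, blue, green, red); there is no depth.
- ctrl.get_calibration(name): a dict with "intrinsics" (3x3 intrinsics, pixels), "R" (3x3) and "t" (3): a world point X has camera coordinates R X + t. Camera axes: x right, y down, z forward; pixel columns grow to the right and rows downward; lengths in mm; the calibration is good to about 2 mm. A picture is of the moment at which its call begins: read the wrist's pose just before it. get_calibration takes no time and is no camera call; for the wrist camera it gives the pose at the moment of the call.
- ctrl.close_job(): hands the job in; it is judged then, once.
The state is a dict: "time_s": time; "qpos": joint angles; "dq": joint speeds; "joint_efforts": joint torques, N m; "ee_pos": TCP position; "ee_rot": TCP orientation; "ft_force": force on the tool from outside, world axes, zero at the start; "torque": the same for the moment, N m; "grip_width": finger opening in mm; "grasp_force": force on a finger pad.
Only numpy, scipy, OpenCV 4.12 (cv2) and the standard library are available. Lean on these libraries where they do the work, as an engineer would, in place of code of your own. Each camera call takes 0.05 s, during which the arm holds its last target. There are 200 camera calls.

## Working session

There is one attempt and no reset: what is moved stays moved. The work goes in short steps, Python scripts to look and compute and a shell command to move; the robot and the scene stay as the last step left them, time stands still between calls to the robot, and variables do not carry over. Pictures are saved under pics/ and viewed, at most 10 in all, crops included, and the job is handed in when it is done.

```bash
ls; mkdir -p pics
python3 - <<'E'
from plant import ctrl
import cv2,numpy as np
s=ctrl.sense();print(s)
for n in ["scene","side","wrist"]:
    c=ctrl.get_calibration(n);print(n,np.round(c["intrinsics"],1).tolist(),np.round(c["R"],3).tolist(),np.round(c["t"],1).tolist())
    cv2.imwrite(f"pics/{n}0.png",ctrl.grab_frame(n))
E
```

```text
inch.py
pics
plant.py
{'time_s': 0.0, 'qpos': array([-1.24883259,  0.57649807,  0.02484104,  1.4379008 , -0.01502429,
        1.12900737, -0.05649319]), 'dq': array([ 9.37814648e-04,  8.54570643e-04, -8.28677833e-04, -3.72168889e-04,
        1.07635802e-04,  1.66062743e-04, -6.51795858e-06]), 'joint_efforts': array([ 2.41635780e-05, -7.65767670e+01,  2.25035258e+00, -2.85956311e+01,
        1.52429589e-02,  1.31556144e-02,  1.60168395e-05]), 'ee_pos': array([266.24377372, 619.78181919, 230.46801321]), 'ee_rot': array([-1.34403059e-04,  2.01476618e-01,  9.79492985e-01, -8.03510624e-04]), 'ft_force': array([-1.01840564, -0.36483103,  0.24665907]), 'torque': array([-0.02641557, -0.00957929, -0.01761294]), 'grasp_force': 0.0, 'grip_width': 85.19605711486525}
scene [[418.7, 0.0, 290.2], [0.0, 418.7, 209.9], [0.0, 0.0, 1.0]] [[-0.567, 0.824, -0.01], [0.512, 0.343, -0.787], [-0.645, -0.451, -0.616]] [303.7, -175.5, 1639.0]
side [[411.4, 0.0, 279.7], [0.0, 411.4, 211.3], [0.0, 0.0, 1.0]] [[0.882, -0.47, -0.008], [-0.275, -0.501, -0.821], [0.382, 0.727, -0.571]] [-490.1, 241.3, 1081.2]
wrist [[305.1, 0.0, 279.3], [0.0, 305.1, 211.2], [0.0, 0.0, 1.0]] [[0.394, 0.919, -0.001], [0.88, -0.376, 0.291], [0.267, -0.115, -0.957]] [-675.0, -40.2, 378.7]
```
View pics/scene0.png

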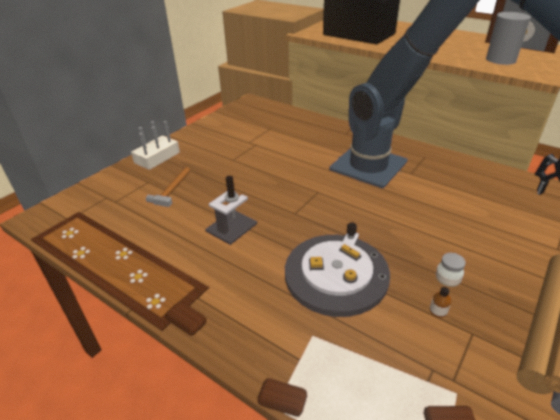

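View pics/side0.png

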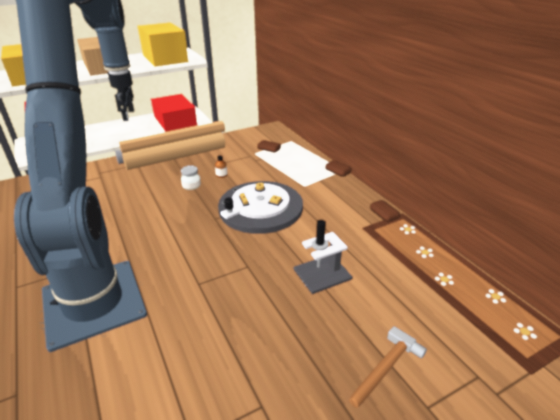

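Scene view: disc boss at about (338,265), knob (351,229), round pad (350,275), square pad (317,262), bar (350,251), stylus top (230,178), jar/bottle to the right (452,270)/(441,302). Side view: boss (261,197), knob (228,204), stylus top (321,222), mallet far off.

Create h.py:
```python
from plant import ctrl
import cv2,numpy as np
from scipy.spatial.transform import Rotation as Rn
def back(c,uv,z):
    K,R,t=[np.array(c[k]) for k in("intrinsics","R","t")]
    d=R.T@np.linalg.inv(K)@[uv[0],uv[1],1]; o=-R.T@t
    return o+d*(z-o[2])/d[2]
def proj(c,X):
    K,R,t=[np.array(c[k]) for k in("intrinsics","R","t")]
    p=K@(R@np.array(X,float)+t); return p[:2]/p[2]
def to_tool(X,yaw_y=None):
    "shift of the TCP to X in tool axes (measured)"
    s=ctrl.sense(); R=Rn.from_quat(s['ee_rot'],scalar_first=True)
    return R.inv().apply(np.array(X,float)-s['ee_pos'])
```

Run:
```python
from h import *
for n,L in dict(scene=dict(boss=(338,265,46),knob=(351,229,90),round=(350,275,60),sq=(317,262,60),bar=(350,251,60),sty=(230,178,188),bottle=(444,291,80),jar=(453,260,70)),side=dict(boss=(261,197,46),knob=(228,204,85),round=(260,187,60),sq=(275,200,60),bar=(244,199,60),sty=(321,222,188),bottle=(221,159,80),jar=(190,172,70))).items():
    c=ctrl.get_calibration(n)
    for k,v in L.items(): print(n,k,back(c,v[:2],v[2]).round())
```

```text
scene boss [581. 191.  46.]
scene knob [474. 170.  90.]
scene round [608. 241.  60.]
scene sq [615. 144.  60.]
scene bar [527. 198.  60.]
scene sty [ 573. -188.  188.]
scene bottle [543. 465.  80.]
scene jar [413. 448.  70.]
side boss [582. 186.  46.]
side knob [447. 144.  85.]
side round [598. 226.  60.]
side sq [606. 127.  60.]
side bar [518. 182.  60.]
side sty [ 573. -195.  188.]
side bottle [543. 452.  80.]
side jar [412. 430.  70.]
```

Run:
```python
from h import *
c=ctrl.get_calibration("wrist");R,t=np.array(c["R"]),np.array(c["t"])
o=-R.T@t;print(o,to_tool(o))
# TCP placement so that stage centre/knob are visible, current attitude
s=ctrl.sense()
for tcp in [(420,260,230),(440,240,250),(400,250,260),(500,220,300)]:
    c2=dict(c);c2["t"]=-R@(o+np.array(tcp)-s['ee_pos'])
    print(tcp,to_tool(tcp).round(),[proj(c2,p).round() for p in [(582,188,46),(460,160,90),(606,232,60),(612,135,60),(471,245,25),(582,188-147,0)]])
```

```text
[199.99107147 648.91694333 373.71651501] [  72.40674272    0.3278211  -143.0723705 ]
(420, 260, 230) [-283. -270.    1.] [array([277., 325.]), array([205., 269.]), array([318., 336.]), array([248., 365.]), array([284., 227.]), array([185., 338.])]
(440, 240, 250) [-310. -280.  -19.] [array([285., 298.]), array([217., 238.]), array([325., 307.]), array([257., 336.]), array([292., 201.]), array([194., 314.])]
(400, 250, 260) [-269. -287.  -29.] [array([290., 320.]), array([227., 268.]), array([327., 329.]), array([263., 356.]), array([297., 229.]), array([202., 333.])]
(500, 220, 300) [-373. -275.  -69.] [array([281., 238.]), array([218., 172.]), array([318., 245.]), array([255., 274.]), array([288., 146.]), array([196., 261.])]
```

```bash
echo '[[0, 0, 0, -28, -25, -1.7, 85], [0, 0, 0, -28, -25, -1.7, 85], [0, 0, 0, -28, -25, -1.7, 85], [0, 0, 0, -28, -25, -1.7, 85], [0, 0, 0, -28, -25, -1.7, 85]]' | python3 inch.py
echo '[[0, 0, 0, -28, -25, -1.7, 85], [0, 0, 0, -28, -25, -1.7, 85], [0, 0, 0, -28, -25, -1.7, 85], [0, 0, 0, -28, -25, -1.7, 85], [0, 0, 0, -28, -25, -1.7, 85]]' | python3 inch.py
echo '[[0, 0, 0, -28, -25, -1.7, 85], [0, 0, 0, 0, 0, 0, 85], [0, 0, 0, 0, 0, 0, 85]]' | python3 inch.py
python3 - <<'E'
from h import *
import json
c=ctrl.get_calibration("wrist");f=ctrl.grab_frame("wrist")
json.dump({k:np.array(v).tolist() for k,v in c.items()},open("w1.json","w"))
cv2.imwrite("pics/w1.png",f)
a=f[110:410,60:460];cv2.imwrite("pics/w1c.png",cv2.resize(a,(800,600),interpolation=cv2.INTER_CUBIC))
E
```

```text
time_s: 0.57
ee_pos: [346.1, 448.2, 239.6]
ee_rot: [-0.0, 0.201, 0.98, -0.0]
ft_force: [1.2, -0.2, 1.0]
grip_width: 85.1
grasp_force: 0.0
time_s: 0.98
ee_pos: [425.3, 278.1, 248.4]
ee_rot: [-0.0, 0.201, 0.979, -0.0]
ft_force: [1.2, 0.4, -0.8]
grip_width: 84.9
grasp_force: 0.0
time_s: 1.23
ee_pos: [441.9, 243.6, 250.2]
ee_rot: [0.0, 0.204, 0.979, -0.0]
ft_force: [0.0, 0.3, -0.5]
grip_width: 84.9
grasp_force: 0.0
```

View pics/w1c.png

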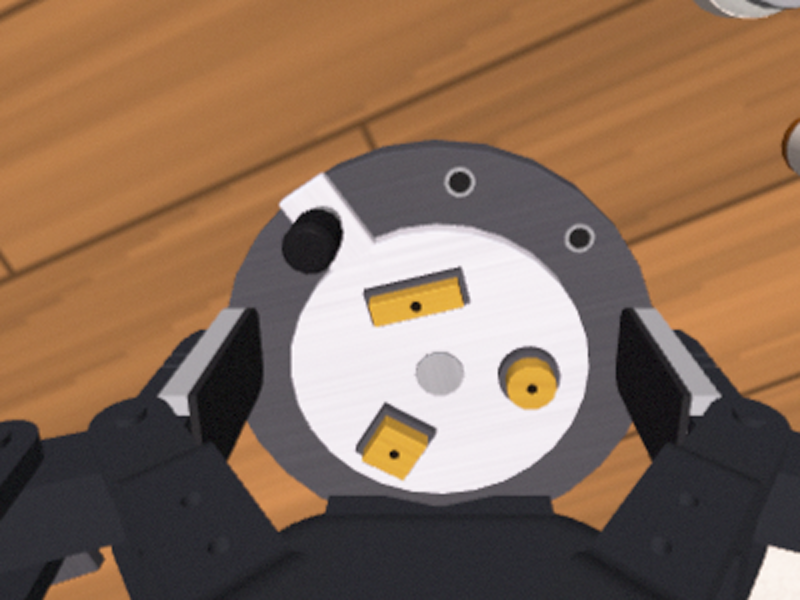

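Crop w1c (2x, offset 60,110): boss (440,373), round dot (532,389), square dot (394,454), bar dot (416,306), hole1 (460,182), hole2 (580,238), knob top around (308,245).

Run:
```python
from h import *
import json
c=json.load(open("w1.json"))
L=dict(boss=(440,373,46),round=(532,389,60),sq=(394,454,60),bar=(416,306,60),h1=(460,182,25),h2=(580,238,25),knob=(307,246,90))
P={k:back(c,(60+v[0]/2,110+v[1]/2),v[2]) for k,v in L.items()}
b=P['boss']
for k,p in P.items():
    d=p-b;print(k,p.round(1),np.hypot(*d[:2]).round(1),np.degrees(np.arctan2(d[1],d[0])).round(1))
# fit centre & angle with constraints
from scipy.optimize import least_squares
def pts(x,rel=None):
    cx,cy,a=x; f=lambda r,th:np.array([cx+r*np.cos(th),cy+r*np.sin(th)])
    return [f(125,a-.698),f(125,a-1.396),f(0,0)]
r=least_squares(lambda x:np.concatenate([q-P[k][:2] for q,k in zip(pts(x),("h1","h2","boss"))]),[582,188,3.36])
cx,cy,a=r.x;print(r.x,np.degrees(a),r.fun.round(1))
print("hole0",cx+125*np.cos(a),cy+125*np.sin(a),"hole1",cx+125*np.cos(a-.698),cy+125*np.sin(a-.698))
X=(cx+125*np.cos(a),cy+125*np.sin(a))
print("proj knob top",(proj(c,(*X,90))-[60,110])*2)
for k in("round","sq"):
    d=P[k][:2]-r.x[:2];th=np.arctan2(d[1],d[0]);print(k,np.hypot(*d),np.degrees(th-a)%360, "after turn",cx+58*np.cos(th-.698),cy+58*np.sin(th-.698))
print(to_tool((*X,150)))
```

```text
boss [579.3 185.7  46. ] 0.0 0.0
round [604.8 237.8  60. ] 57.9 64.0
sq [614.6 137.7  60. ] 59.6 -53.7
bar [523.1 194.3  60. ] 56.9 171.3
h1 [471.6 246.1  25. ] 123.5 150.7
h2 [536.6 302.3  25. ] 124.2 110.1
knob [454.7 162.6  90. ] 126.8 -169.5
[580.063091   185.15995194   3.32496077] 190.5062189467074 [-0.4  0.6 -0.4 -0.1  0.7 -0.6]
hole0 457.15870078775123 162.36717094497953 hole1 471.2538445549743 246.6867581922607
proj knob top [308.67466965 250.16542255]
round 58.117476936436965 234.34012335526285 after turn 632.6912801371997 209.53768170885004
sq 58.70545228575365 115.51345379883472 after turn 576.0447020528125 127.29932154336245
[-47.83626924 -69.97404113  99.97562366]
```

```bash
echo '[[0, 0, 0, -16, -23.3, 26, 85], [0, 0, 0, -16, -23.3, 26, 85], [0, 0, 0, -16, -23.3, 26, 85], [0, 0, 0, 0, 0, 16, 85]]' | python3 inch.py
echo '[[0, 0, -0.119, 0, 0, 0, 85], [0, 0, -0.119, 0, 0, 0, 85], [0, 0, -0.119, 0, 0, 0, 85], [0, 0, -0.119, 0, 0, 0, 85], [0, 0, -0.119, 0, 0, 0, 85]]' | python3 inch.py
echo '[[0, 0, 0, 0, 0, 0, 85], [0, 0, 0, 0, 0, 0, 85]]' | python3 inch.py
python3 - <<'E'
from h import *
print(to_tool((457.2,162.4,56)))
E
```

```text
time_s: 1.62
ee_pos: [456.8, 158.5, 153.9]
ee_rot: [-0.001, 0.203, 0.979, -0.002]
ft_force: [-0.5, -0.3, 0.6]
grip_width: 85.5
grasp_force: 0.0
time_s: 2.03
ee_pos: [456.8, 164.7, 155.7]
ee_rot: [-0.0, -0.099, 0.995, 0.0]
ft_force: [-0.7, 0.7, 0.1]
grip_width: 85.1
grasp_force: 0.0
time_s: 2.2
ee_pos: [457.0, 164.0, 155.8]
ee_rot: [-0.0, -0.094, 0.996, 0.0]
ft_force: [-0.1, -0.3, 0.7]
grip_width: 84.9
grasp_force: 0.0
[ 0.10799237 -1.65097542 99.82797031]
```

Descend in place, narrow, then close.

```bash
echo '[[0, 0, 0, 0, -1.6, 30, 85], [0, 0, 0, 0, 0, 30, 85], [0, 0, 0, 0, 0, 25, 85], [0, 0, 0, 0, 0, 14, 85], [0, 0, 0, 0, 0, 0, 85]]' | python3 inch.py
echo '[[0, 0, 0, 0, 0, 0, 50], [0, 0, 0, 0, 0, 0, 40], [0, 0, 0, 0, 0, 0, 40], [0, 0, 0, 0, 0, 0, 40], [0, 0, 0, 0, 0, 0, 40]]' | python3 inch.py 40
echo '[[0, 0, 0, 0, 0, 0, 20], [0, 0, 0, 0, 0, 0, 20], [0, 0, 0, 0, 0, 0, 20], [0, 0, 0, 0, 0, 0, 20], [0, 0, 0, 0, 0, 0, 20]]' | python3 inch.py 40
python3 - <<'E'
from h import *
print(to_tool((457.2,162.4,56)))
for n in("side","scene"):cv2.imwrite(f"pics/{n}1.png",ctrl.grab_frame(n))
E
```

```text
time_s: 2.62
ee_pos: [455.9, 161.3, 54.4]
ee_rot: [-0.002, -0.093, 0.996, -0.001]
ft_force: [0.3, -0.1, -0.3]
grip_width: 85.3
grasp_force: 0.0
time_s: 3.03
ee_pos: [458.2, 161.4, 57.8]
ee_rot: [0.001, -0.094, 0.996, 0.0]
ft_force: [-0.4, -0.1, 0.8]
grip_width: 40.1
grasp_force: 0.0
time_s: 3.45
ee_pos: [458.0, 161.4, 57.8]
ee_rot: [0.001, -0.094, 0.996, 0.0]
ft_force: [-1.6, -0.6, 8.6]
grip_width: 28.9
grasp_force: 38.8
[0.63164218 1.16694162 1.76311277]
```

```bash
echo '[[0, 0, 0, 0, 0, -4, 20], [0, 0, 0, 0, 0, -4, 20], [0, 0, 0, 0, 0, -4, 20], [0, 0, 0, 0, 0, -4, 20], [0, 0, 0, 0, 0, 0, 20]]' | python3 inch.py 60
echo '[[0, 0, 0, 0, 0, 0, 20], [0, 0, 0, 0, 0, 0, 20]]' | python3 inch.py
```

```text
time_s: 3.97
ee_pos: [458.0, 161.3, 73.7]
ee_rot: [0.0, -0.094, 0.996, 0.0]
ft_force: [1.6, 1.1, -6.1]
grip_width: 28.6
grasp_force: 59.5
time_s: 4.13
ee_pos: [458.0, 161.3, 73.0]
ee_rot: [0.0, -0.094, 0.996, 0.0]
ft_force: [3.3, 0.9, -6.5]
grip_width: 28.2
grasp_force: 59.5
```

```bash
echo '[[0, 0, 0.0582, -0.21, 7.27, 0, 20], [0, 0, 0.0582, -0.21, 7.27, 0, 20], [0, 0, 0.0582, -0.21, 7.27, 0, 20], [0, 0, 0.0582, -0.21, 7.27, 0, 20], [0, 0, 0, 0, 0, 0, 20]]' | python3 inch.py
python3 - <<'E'
from h import *
s=ctrl.sense();d=s['ee_pos'][:2]-[580.06,185.16];print(np.hypot(*d),np.degrees(np.arctan2(d[1],d[0])),s['ft_force'])
x=Rn.from_quat(s['ee_rot'],scalar_first=True).as_matrix()[:,0];print(np.degrees(np.arctan2(x[1],x[0])))
E
```

```text
time_s: 4.55
ee_pos: [455.9, 191.3, 72.8]
ee_rot: [0.0, 0.023, 1.0, 0.0]
ft_force: [4.4, -1.5, -6.4]
grip_width: 28.2
grasp_force: 59.9
124.34688159438339 177.18324723987035 [ 4.44826621 -1.45604955 -6.4398685 ]
177.39711572701583
```

```bash
echo '[[0, 0, 0.0582, -0.21, 7.27, 0, 20], [0, 0, 0.0582, -0.21, 7.27, 0, 20], [0, 0, 0.0582, -0.21, 7.27, 0, 20], [0, 0, 0.0582, -0.21, 7.27, 0, 20]]' | python3 inch.py
echo '[[0, 0, 0.0582, -0.21, 7.27, 0, 20], [0, 0, 0.0582, -0.21, 7.27, 0, 20], [0, 0, 0.0582, -0.21, 7.27, 0, 20], [0, 0, 0.0582, -0.21, 7.27, 0, 20], [0, 0, 0, 0, 0, 0, 20]]' | python3 inch.py
echo '[[0, 0, 0, 0, 0, 0, 20], [0, 0, 0, 0, 0, 0, 20]]' | python3 inch.py
python3 - <<'E'
from h import *
s=ctrl.sense();d=s['ee_pos'][:2]-[580.06,185.16];print(np.hypot(*d),np.degrees(np.arctan2(d[1],d[0])),s['ft_force'],to_tool((471.25,246.7,57)))
E
```

```text
time_s: 4.88
ee_pos: [460.3, 217.9, 72.8]
ee_rot: [-0.0, 0.139, 0.99, -0.001]
ft_force: [4.2, -2.6, -6.7]
grip_width: 28.1
grasp_force: 59.9
time_s: 5.3
ee_pos: [471.9, 245.3, 72.6]
ee_rot: [0.0, 0.253, 0.968, -0.001]
ft_force: [3.0, -3.8, -6.0]
grip_width: 28.3
grasp_force: 60.0
time_s: 5.47
ee_pos: [471.2, 244.3, 72.7]
ee_rot: [-0.0, 0.251, 0.968, -0.001]
ft_force: [4.4, -2.8, -5.3]
grip_width: 28.7
grasp_force: 60.0
123.85507101696693 151.48592205732317 [ 4.36818961 -2.75267562 -5.27639089] [ 1.16004899  2.14182702 15.7095469 ]
```

```bash
echo '[[0, 0, 0, 0, 1.2, 0, 20], [0, 0, 0, 0, 0, 3, 20], [0, 0, 0, 0, 0, 3, 20], [0, 0, 0, 0, 0, 3, 20], [0, 0, 0, 0, 0, 0, 20]]' | python3 inch.py
echo '[[0, 0, 0, 0, 0, 3, 20], [0, 0, 0, 0, 0, 2, 20], [0, 0, 0, 0, 0, 0, 20], [0, 0, 0, 0, 0, 0, 20]]' | python3 inch.py
```

```text
time_s: 5.88
ee_pos: [471.7, 245.1, 63.5]
ee_rot: [-0.0, 0.252, 0.968, -0.001]
ft_force: [3.1, -4.8, -3.8]
grip_width: 28.5
grasp_force: 60.1
time_s: 6.22
ee_pos: [471.7, 245.2, 58.8]
ee_rot: [-0.0, 0.252, 0.968, -0.001]
ft_force: [3.7, -3.6, -4.0]
grip_width: 28.2
grasp_force: 60.2
```

```bash
echo '[[0, 0, 0, 0, 0, 0.7, 20], [0, 0, 0, 0, 0, 0, 20], [0, 0, 0, 0, 0, 0, 45], [0, 0, 0, 0, 0, 0, 60], [0, 0, 0, 0, 0, 0, 60]]' | python3 inch.py
echo '[[0, 0, 0, 0, 0, 0, 60], [0, 0, 0, 0, 0, -30, 60], [0, 0, 0, 0, 0, -40, 60], [0, 0, 0, 0, 0, -40, 60], [0, 0, 0, 0, 0, -40, 60]]' | python3 inch.py
echo '[[0, 0, 0, -40, 0, -5, 60], [0, 0, 0, -20, 0, 0, 60], [0, 0, 0, 0, 0, 0, 60], [0, 0, 0, 0, 0, 0, 60]]' | python3 inch.py
python3 - <<'E'
from h import *
import json
c=ctrl.get_calibration("wrist");f=ctrl.grab_frame("wrist")
json.dump({k:np.array(v).tolist() for k,v in c.items()},open("w2.json","w"))
s=f[110:410,60:460];a=cv2.resize(s,(800,600),interpolation=cv2.INTER_CUBIC)
cv2.imwrite("pics/w2c.png",a)
# predicted after turn
for n,X in dict(knob=(471.25,246.7,90),rnd=(632.7,209.5,60),sq=(576,127.3,60),h0=(457.2,162.4,25),boss=(580,185.2,46),seat=(573,-190,150)).items(): print(n,((proj(c,X)-[60,110])*2).round(1))
E
```

```text
time_s: 6.63
ee_pos: [471.5, 247.1, 58.5]
ee_rot: [-0.0, 0.251, 0.968, 0.0]
ft_force: [-0.2, -1.0, -0.6]
grip_width: 60.0
grasp_force: 0.0
time_s: 7.05
ee_pos: [471.3, 246.6, 210.1]
ee_rot: [-0.0, 0.252, 0.968, -0.0]
ft_force: [1.0, 0.1, -1.4]
grip_width: 60.1
grasp_force: 0.0
time_s: 7.38
ee_pos: [524.7, 216.8, 213.4]
ee_rot: [0.0, 0.253, 0.968, 0.0]
ft_force: [-1.2, 0.0, -0.0]
grip_width: 60.4
grasp_force: 0.0
knob [436.7  44.6]
rnd [521.8 342.9]
sq [338.9 327.5]
h0 [287.6  94.7]
boss [435.9 274.9]
seat [-265.1  709.5]
```

View pics/w2c.png

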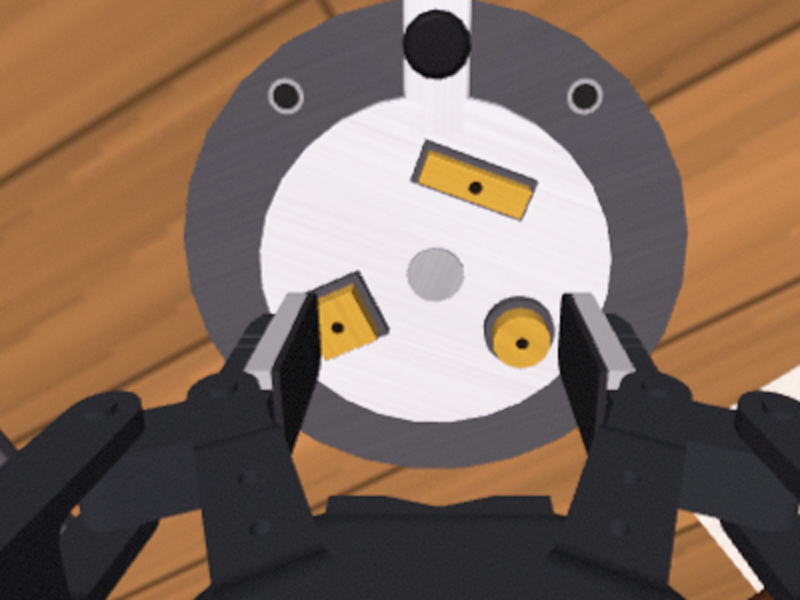

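w2c: round dot (521,343) and square dot (338,327) sit on the predicted positions within a pixel; the knob at (437,44) stands over hole1, with free holes on both sides.

Run:
```python
from h import *
c=ctrl.get_calibration("wrist");R,t=np.array(c["R"]),np.array(c["t"]);o=-R.T@t;s=ctrl.sense()
for tcp in [(540,-150,300),(520,-180,300),(500,-170,290)]:
    c2=dict(c);c2["t"]=-R@(o+np.array(tcp)-s['ee_pos'])
    print(tcp,to_tool(tcp).round(1),[proj(c2,p).round() for p in [(573,-190,188),(573,-190,110),(573,-190,32)]])
```

```text
(540, -150, 300) [-193.3 -313.   -87.1] [array([258., 257.]), array([262., 227.]), array([265., 209.])]
(520, -180, 300) [-190.5 -348.9  -87. ] [array([297., 259.]), array([293., 230.]), array([291., 211.])]
(500, -170, 290) [-168.2 -349.9  -77. ] [array([298., 287.]), array([294., 251.]), array([292., 228.])]
```

```bash
echo '[[0, 0, 0, 0, 0, -40, 70], [0, 0, 0, -17.3, -34.9, -7, 70], [0, 0, 0, -17.3, -34.9, -7, 70], [0, 0, 0, -17.3, -34.9, -7, 70], [0, 0, 0, -17.3, -34.9, -7, 70]]' | python3 inch.py
echo '[[0, 0, 0, -20, -34.9, -6, 70], [0, 0, 0, -20, -34.9, -6, 70], [0, 0, 0, -20, -34.9, -6, 70], [0, 0, 0, -20, -34.9, -1, 70], [0, 0, 0, -20, -34.9, 0, 70]]' | python3 inch.py
echo '[[0, 0, 0, -20, -34.9, 0, 70], [0, 0, 0, 0, 0, 0, 70], [0, 0, 0, 0, 0, 0, 70], [0, 0, 0, 0, 0, 0, 70]]' | python3 inch.py
python3 - <<'E'
from h import *
import json
c=ctrl.get_calibration("wrist");f=ctrl.grab_frame("wrist")
json.dump({k:np.array(v).tolist() for k,v in c.items()},open("w3.json","w"))
cv2.imwrite("pics/w3c.png",cv2.resize(f[150:350,160:427],(800,600),interpolation=cv2.INTER_CUBIC))
# stage lock check from side camera: both home / riding heights of knob top
g=ctrl.grab_frame("side");cs=ctrl.get_calibration("side")
cv2.imwrite("pics/side2.png",g)
print(proj(cs,(471.25,246.7,90)),proj(cs,(471.25,246.7,101)))
E
```

```text
time_s: 7.85
ee_pos: [515.3, 61.6, 281.3]
ee_rot: [-0.001, 0.25, 0.968, 0.0]
ft_force: [-0.0, -0.9, -0.1]
grip_width: 69.9
grasp_force: 0.0
time_s: 8.27
ee_pos: [518.4, -139.6, 300.5]
ee_rot: [-0.0, 0.251, 0.968, 0.0]
ft_force: [1.4, 0.3, -0.4]
grip_width: 70.2
grasp_force: 0.0
time_s: 8.6
ee_pos: [519.2, -177.9, 299.7]
ee_rot: [-0.001, 0.251, 0.968, 0.001]
ft_force: [-0.2, 0.8, -0.7]
grip_width: 70.2
grasp_force: 0.0
[223.08700284 186.01145644] [222.80243862 183.20971445]
```

View pics/w3c.png

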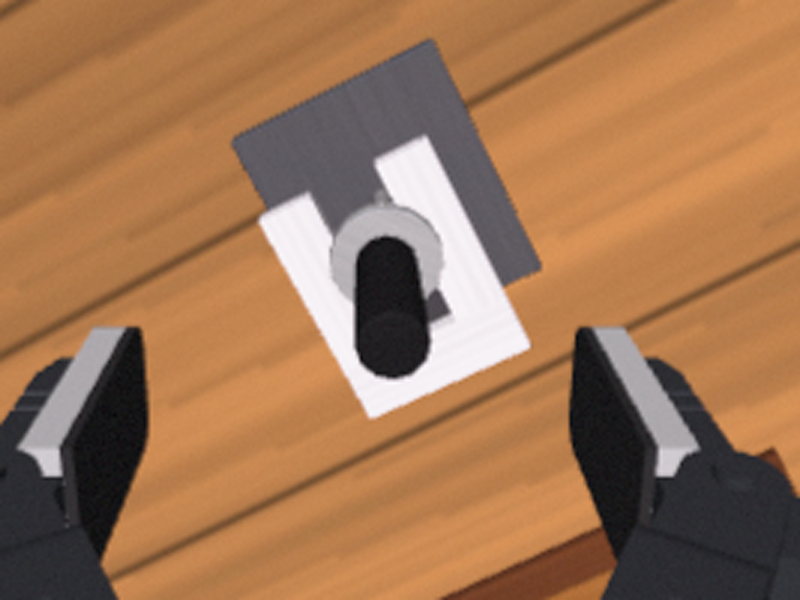

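w3c (3x, offset 160,150): collar circle centred ~(386,258), handle top ~(394,342); prong ends (262,218),(305,194),(376,158),(428,136), bridge corners (372,416),(529,347); the slot opens towards the robot.

Run:
```python
from h import *
import json
c=json.load(open("w3.json"));B=lambda u,v,z:back(c,(160+u/3,150+v/3),z)
print("collar",B(386.5,258,118)[:2],"top",B(394,342,188)[:2])
pr=[B(u,v,110)[:2] for u,v in((262,218),(305,194),(376,158),(428,136),(372,416),(529,347))]
print(np.round(pr,1)); m=(pr[0]+pr[3])/2; b=(pr[4]+pr[5])/2; ax=(b-m)/np.linalg.norm(b-m)
print("len",np.linalg.norm(b-m),"width",np.linalg.norm(pr[0]-pr[3]),np.linalg.norm(pr[4]-pr[5]),"axis deg",np.degrees(np.arctan2(ax[1],ax[0])),"seat",m+38*ax)
f=cv2.imread("pics/side2.png");r=f[160:215,195:255];n=(r.max(2)<45)
ys,xs=np.where(n);print("dark",[(y+160,xs[ys==y].min()+195,xs[ys==y].max()+195) for y in sorted(set(ys))])
```

```text
collar [ 573.48049634 -194.42756771] top [ 573.62120579 -194.40189276]
[[ 538.6 -229.7]
 [ 538.3 -210.4]
 [ 539.  -179.9]
 [ 541.  -158.8]
 [ 634.7 -234.2]
 [ 637.8 -164. ]]
len 96.56803200026286 width 70.91144875568412 70.29757662160563 axis deg -2.8689635728416545 seat [ 577.75454085 -196.13136533]
dark [(np.int64(186), np.int64(221), np.int64(225)), (np.int64(187), np.int64(221), np.int64(225)), (np.int64(188), np.int64(221), np.int64(225)), (np.int64(189), np.int64(221), np.int64(226)), (np.int64(190), np.int64(221), np.int64(226)), (np.int64(191), np.int64(221), np.int64(226)), (np.int64(192), np.int64(221), np.int64(226)), (np.int64(193), np.int64(221), np.int64(226)), (np.int64(194), np.int64(222), np.int64(225))]
```

Run:
```python
from h import *
print(to_tool((573.5,-194.4,137)))
cs=ctrl.get_calibration("side")
for n,X in(("side0",(457.2,162.4,90)),("side2",(471.25,246.7,90))):
    f=cv2.imread(f"pics/{n}.png");u,v=proj(cs,X);col=f[int(v)-10:int(v)+14,int(round(u))-1:int(round(u))+2].max(2).mean(1);print(n,u,v,int(v)-10,col.round())
```

```text
[-55.74290213  10.94929437 162.91826386]
side0 228.7137070924926 199.06266324388645 189 [138. 114.  99.  97.  97.  97.  96.  87.  68.  46.  33.  30.  30.  29.
  24.  22.  23.  23.  24.  38.  76. 123. 161. 198.]
side2 223.08700283673144 186.01145644049168 176 [151. 145. 161. 172. 176. 178. 175. 157. 111.  62.  34.  30.  30.  26.
  24.  23.  23.  24.  33.  64. 116. 162. 198. 233.]
```

The knob top sits at the same height against prediction as at the start, so the plunger is fully home. Grasp the stylus.

```bash
echo '[[0, 0, 0, -27.8, 5.5, 0, 70], [0, 0, 0, -27.8, 5.5, 0, 70], [0, 0, 0, 0, 0, 0, 70], [0, 0, 0, 0, 0, 0, 70]]' | python3 inch.py
echo '[[0, 0, 0, 0, 0, 38, 70], [0, 0, 0, 0, 0, 38, 70], [0, 0, 0, 0, 0, 38, 70], [0, 0, 0, 0, 0, 30, 70], [0, 0, 0, 0, 0, 18, 70]]' | python3 inch.py
echo '[[0, 0, 0, 0, 0, 0, 45], [0, 0, 0, 0, 0, 0, 35], [0, 0, 0, 0, 0, 0, 35], [0, 0, 0, 0, 0, 0, 35], [0, 0, 0, 0, 0, 0, 35]]' | python3 inch.py 30
python3 - <<'E'
from h import *
print(to_tool((573.5,-194.4,137)))
E
```

```text
time_s: 9.03
ee_pos: [574.3, -195.1, 299.4]
ee_rot: [-0.001, 0.25, 0.968, 0.0]
ft_force: [-0.4, 0.5, 0.2]
grip_width: 69.7
grasp_force: 0.0
time_s: 9.45
ee_pos: [571.1, -194.6, 135.2]
ee_rot: [-0.002, 0.251, 0.968, 0.0]
ft_force: [-0.7, 0.5, 0.6]
grip_width: 70.1
grasp_force: 0.0
time_s: 9.87
ee_pos: [574.0, -197.1, 140.0]
ee_rot: [0.001, 0.252, 0.968, 0.0]
ft_force: [0.4, -0.8, -0.9]
grip_width: 35.0
grasp_force: 0.0
[1.79118471 2.08370235 2.98968592]
```

```bash
echo '[[0, 0, 0, 1.5, 2, 2, 35], [0, 0, 0, 0, 0, 0, 35], [0, 0, 0, 0, 0, 0, 35], [0, 0, 0, 0, 0, 0, 15], [0, 0, 0, 0, 0, 0, 15]]' | python3 inch.py 50
echo '[[0, 0, 0, 0, 0, 0, 15], [0, 0, 0, 0, 0, 0, 15], [0, 0, 0, 0, 0, 0, 15], [0, 0, 0, 0, 0, 0, 15]]' | python3 inch.py 60
python3 - <<'E'
from h import *
print(ctrl.sense()['ee_pos'],to_tool((573.5,-194.4,137)))
E
```

```text
time_s: 10.28
ee_pos: [573.0, -194.6, 136.5]
ee_rot: [0.0, 0.252, 0.968, 0.0]
ft_force: [-0.0, 0.8, 3.1]
grip_width: 22.3
grasp_force: 48.8
time_s: 10.62
ee_pos: [573.0, -194.6, 136.5]
ee_rot: [0.0, 0.252, 0.968, -0.0]
ft_force: [-1.3, 0.5, 4.0]
grip_width: 22.7
grasp_force: 58.5
[ 573.00309918 -194.64417949  136.49605962] [-0.31493492  0.4554821  -0.50382736]
```

```bash
echo '[[0, 0, 0, 0, 0, -10, 15], [0, 0, 0, 0, 0, -25, 15], [0, 0, 0, 0, 0, -30, 15], [0, 0, 0, 0, 0, -30, 15], [0, 0, 0, 0, 0, -20, 15]]' | python3 inch.py
echo '[[0, 0, 0, 0, 0, 0, 15], [0, 0, 0, 0, 0, 0, 15]]' | python3 inch.py
echo '[[0, 0, 0, 4, 10, 0, 15], [0, 0, 0, 8, 21, 0, 15], [0, 0, 0, 11, 29, 0, 15], [0, 0, 0, 11, 29, 0, 15], [0, 0, 0, 11, 29, 0, 15]]' | python3 inch.py
echo '[[0, 0, 0, 11, 29, 0, 15], [0, 0, 0, 11, 29, 0, 15], [0, 0, 0, 11, 29, 0, 15], [0, 0, 0, 11, 29, 0, 15], [0, 0, 0, 11, 29, 0, 15]]' | python3 inch.py
echo '[[0, 0, 0, 11, 29, 0, 15], [0, 0, 0, 11, 29, 0, 15], [0, 0, 0, 8, 21, 0, 15], [0, 0, 0, 4, 10, 0, 15], [0, 0, 0, 0, 0, 0, 15]]' | python3 inch.py
echo '[[0, 0, 0, 0, 0, 0, 15], [0, 0, 0, 0, 0, 0, 15], [0, 0, 0, 0, 0, 0, 15]]' | python3 inch.py
python3 - <<'E'
from h import *
print(to_tool((632.2,209.3,185)))
cs=ctrl.get_calibration("side");p=ctrl.sense()['ee_pos'];tip=p+[.5,.2,-104.5]
f=ctrl.grab_frame("side");u,v=proj(cs,tip);print(u,v,proj(cs,tip+[0,0,156]));u0,v0=int(u)-50,int(v)-60
cv2.imwrite("pics/side3.png",cv2.resize(f[v0:v0+100,u0:u0+100],(600,600),interpolation=cv2.INTER_CUBIC));print(u0,v0,((proj(cs,tip)-[u0,v0])*6))
E
```

```text
time_s: 11.03
ee_pos: [573.2, -195.0, 254.4]
ee_rot: [0.001, 0.252, 0.968, -0.0]
ft_force: [-0.4, 0.3, -1.3]
grip_width: 22.5
grasp_force: 58.9
time_s: 11.2
ee_pos: [573.2, -194.7, 252.4]
ee_rot: [0.001, 0.252, 0.968, 0.0]
ft_force: [0.6, -0.9, -2.2]
grip_width: 22.8
grasp_force: 59.0
time_s: 11.62
ee_pos: [590.2, -67.2, 249.5]
ee_rot: [-0.002, 0.252, 0.968, -0.0]
ft_force: [1.0, -0.0, -0.8]
grip_width: 22.6
grasp_force: 58.9
time_s: 12.03
ee_pos: [612.7, 86.4, 249.5]
ee_rot: [-0.001, 0.252, 0.968, -0.001]
ft_force: [-0.1, 0.3, -2.1]
grip_width: 22.7
grasp_force: 58.9
time_s: 12.45
ee_pos: [626.2, 182.4, 249.1]
ee_rot: [-0.002, 0.249, 0.968, -0.0]
ft_force: [-0.7, -0.4, -0.6]
grip_width: 22.8
grasp_force: 59.0
time_s: 12.7
ee_pos: [627.5, 175.9, 251.2]
ee_rot: [-0.0, 0.253, 0.967, -0.001]
ft_force: [0.0, 0.0, -1.3]
grip_width: 22.5
grasp_force: 59.0
[12.26017785 31.55350051 66.18353192]
273.6352846394779 169.22105050125904 [272.78978235 124.99502029]
223 109 [303.81170784 361.32630301]
```

View pics/side3.png

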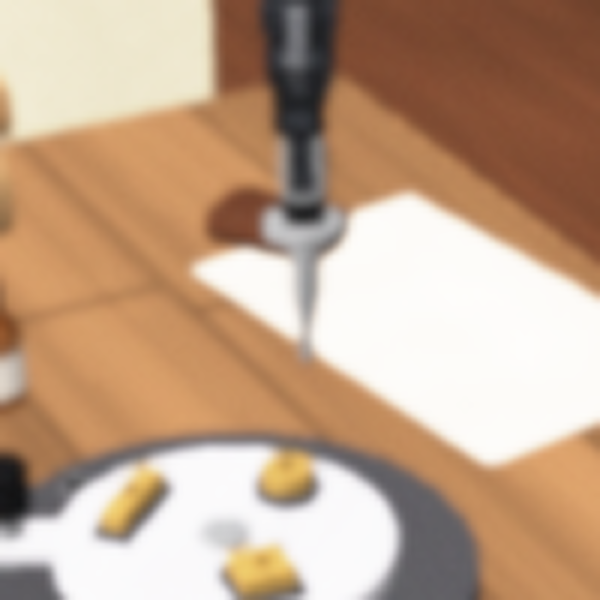

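The stylus hangs upright, tip at (305,361), right where predicted.

```bash
echo '[[0, 0, 0, 3, 8, 5, 15], [0, 0, 0, 6, 15.5, 20, 15], [0, 0, 0, 3, 8, 25, 15], [0, 0, 0, 0, 0, 12, 15], [0, 0, 0, 0, 0, 4, 15]]' | python3 inch.py
echo '[[0, 0, 0, 0, 0, 0, 15], [0, 0, 0, 0, 0, 0, 15], [0, 0, 0, 0, 0, 0, 15], [0, 0, 0, 0, 0, 0, 15]]' | python3 inch.py
python3 - <<'E'
from h import *
print(ctrl.sense()['ee_pos'],to_tool((632.2,209.3,164.5)))
E
```

```text
time_s: 13.17
ee_pos: [630.9, 212.2, 182.3]
ee_rot: [-0.002, 0.251, 0.968, -0.001]
ft_force: [-0.1, -0.2, -1.3]
grip_width: 23.1
grasp_force: 59.0
time_s: 13.5
ee_pos: [633.1, 211.2, 186.6]
ee_rot: [0.001, 0.252, 0.968, 0.001]
ft_force: [-0.3, -0.9, -1.2]
grip_width: 22.6
grasp_force: 59.0
[633.0977977  211.17955284 186.59151513] [-0.10319174 -2.11167443 22.08854868]
```

```bash
echo '[[0, 0, 0, 0, -2.1, 6, 15], [0, 0, 0, 0, 0, 6, 15], [0, 0, 0, 0, 0, 5, 15], [0, 0, 0, 0, 0, 0, 15], [0, 0, 0, 0, 0, 0, 15]]' | python3 inch.py
echo '[[0, 0, 0, 0, 0, 0, 15], [0, 0, 0, 0, 0, 0, 15]]' | python3 inch.py
python3 - <<'E'
from h import *
print(ctrl.sense()['ee_pos'],to_tool((632.2,209.3,160)))
E
```

```text
time_s: 13.92
ee_pos: [631.0, 209.6, 167.7]
ee_rot: [-0.0, 0.252, 0.968, -0.0]
ft_force: [-0.2, -0.2, -1.9]
grip_width: 22.4
grasp_force: 59.0
time_s: 14.08
ee_pos: [631.5, 209.7, 168.5]
ee_rot: [0.0, 0.252, 0.968, 0.0]
ft_force: [1.1, 0.0, -2.5]
grip_width: 22.8
grasp_force: 59.0
[631.52059502 209.68660042 168.45791817] [-7.79589691e-01 -7.92001384e-03  8.45810900e+00]
```

```bash
echo '[[0, 0, 0, -0.5, 0, 2, 15], [0, 0, 0, 0, 0, 2, 15], [0, 0, 0, 0, 0, 2, 15], [0, 0, 0, 0, 0, 2, 15], [0, 0, 0, 0, 0, 0, 15]]' | python3 inch.py
echo '[[0, 0, 0, 0, 0, 0, 15], [0, 0, 0, 0, 0, 0, 15]]' | python3 inch.py
```

```text
time_s: 14.5
ee_pos: [631.9, 209.5, 160.0]
ee_rot: [0.0, 0.252, 0.968, 0.0]
ft_force: [0.6, -0.0, 0.6]
grip_width: 22.2
grasp_force: 59.0
time_s: 14.67
ee_pos: [632.0, 209.4, 160.5]
ee_rot: [0.0, 0.252, 0.968, 0.0]
ft_force: [0.4, -0.1, -0.3]
grip_width: 22.7
grasp_force: 59.0
```

Run:
```python
from h import *
F=[]
for i in range(6):
    f=ctrl.grab_frame("side");s=ctrl.sense();F.append(s['ft_force'][2])
print(np.round(F,1),np.mean(F),s['ee_pos'],s['time_s'])
cs=ctrl.get_calibration("side");u,v=proj(cs,(632.5,209.5,56));u0,v0=int(u)-30,int(v)-30
cv2.imwrite("pics/side4.png",cv2.resize(f[v0:v0+60,u0:u0+60],(600,600),interpolation=cv2.INTER_CUBIC));print((proj(cs,(632.7,209.5,56))-[u0,v0])*10)
```

```text
[ 0.   1.1 -0.2  0.6 -0.   0.1] 0.2585921047085551 [631.90249652 209.45178132 160.39225811] 14.9667
[308.89851482 305.844592  ]
```

View pics/side4.png

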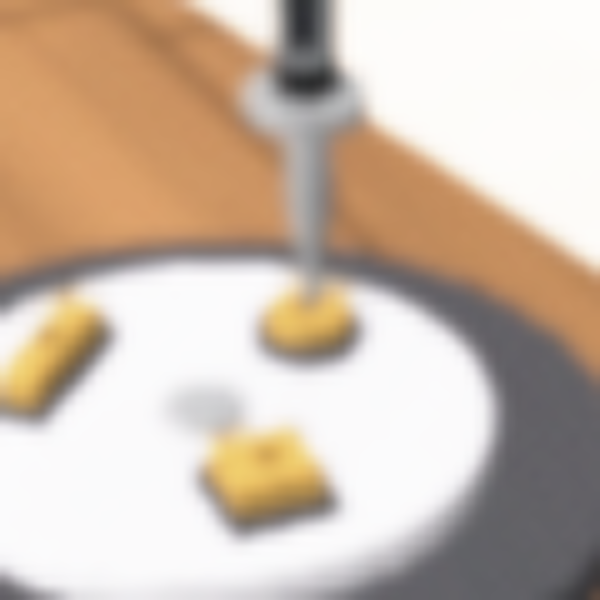

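Tip is on the pad centre at (310,300). Force suggests about 2–3 mm; press 1.5 mm deeper and hold for the half second.

```bash
echo '[[0, 0, 0, 0, 0, 1.5, 15], [0, 0, 0, 0, 0, 0, 15], [0, 0, 0, 0, 0, 0, 15], [0, 0, 0, 0, 0, 0, 15]]' | python3 inch.py
python3 - <<'E'
from h import *
F=[]
for i in range(4):
    ctrl.grab_frame("side");s=ctrl.sense();F.append(s['ft_force'][2])
print(np.mean(F),s['ee_pos'],s['time_s'])
E
echo '[[0, 0, 0, 0, 0, -4, 15], [0, 0, 0, 0, 0, -6, 15], [0, 0, 0, 0, 0, -8, 15], [0, 0, 0, 0, 0, -8, 15], [0, 0, 0, 0, 0, 0, 15]]' | python3 inch.py
echo '[[0, 0, 0, 0, 0, 0, 15], [0, 0, 0, 0, 0, 0, 15]]' | python3 inch.py
python3 - <<'E'
from h import *
F=[]
for i in range(6):
    ctrl.grab_frame("side");s=ctrl.sense();F.append(s['ft_force'][2])
print(np.mean(F),s['ee_pos'],to_tool((575.5,127.1,185)))
E
```

```text
time_s: 15.3
ee_pos: [631.9, 209.5, 158.8]
ee_rot: [0.0, 0.252, 0.968, 0.0]
ft_force: [1.8, 0.2, 0.5]
grip_width: 22.8
grasp_force: 59.0
0.596422807918959 [631.88747383 209.42661114 158.85783813] 15.5
time_s: 15.92
ee_pos: [632.6, 209.5, 187.0]
ee_rot: [0.001, 0.252, 0.968, 0.001]
ft_force: [-0.0, -0.3, -2.4]
grip_width: 22.9
grasp_force: 59.1
time_s: 16.08
ee_pos: [631.6, 209.4, 184.8]
ee_rot: [-0.0, 0.252, 0.968, 0.0]
ft_force: [-0.9, -0.1, -1.7]
grip_width: 22.4
grasp_force: 59.1
-1.8618844861307062 [631.6791762  209.34608981 184.48687911] [  8.95633696 -99.19853559  -0.46581756]
```

```bash
echo '[[0, 0, 0, 1, -11, 0, 15], [0, 0, 0, 2, -22, 0, 15], [0, 0, 0, 3, -33, 0, 15], [0, 0, 0, 2, -22, 0, 15], [0, 0, 0, 1, -11.2, 0, 15]]' | python3 inch.py
echo '[[0, 0, 0, 0, 0, 0, 15], [0, 0, 0, 0, 0, 0, 15], [0, 0, 0, 0, 0, 0, 15], [0, 0, 0, 0, 0, 0, 15]]' | python3 inch.py
python3 - <<'E'
from h import *
print(ctrl.sense()['ee_pos'],to_tool((575.5,127.1,159.3)))
E
```

```text
time_s: 16.8
ee_pos: [574.0, 123.9, 184.9]
ee_rot: [-0.0, 0.253, 0.967, -0.001]
ft_force: [-0.7, 0.0, -1.7]
grip_width: 22.8
grasp_force: 59.0
time_s: 17.13
ee_pos: [576.2, 128.7, 184.6]
ee_rot: [0.0, 0.251, 0.968, 0.0]
ft_force: [0.2, -0.0, -1.7]
grip_width: 22.5
grasp_force: 59.0
[576.20324501 128.73887872 184.61971243] [-0.18186035 -1.79122367 25.31850625]
```

```bash
echo '[[0, 0, 0, 0, -1.7, 6, 15], [0, 0, 0, 0, 0, 6, 15], [0, 0, 0, 0, 0, 4, 15], [0, 0, 0, 0, 0, 0, 15], [0, 0, 0, 0, 0, 0, 15]]' | python3 inch.py
python3 - <<'E'
from h import *
print(ctrl.sense()['ee_pos'],to_tool((575.5,127.1,159.3)))
E
```

```text
time_s: 17.55
ee_pos: [574.5, 125.7, 168.2]
ee_rot: [-0.0, 0.252, 0.968, -0.0]
ft_force: [-1.2, -1.1, -1.5]
grip_width: 22.8
grasp_force: 59.0
[574.5327097  125.70858424 168.22703565] [-0.17258392  1.69345182  8.92558624]
```

```bash
echo '[[0, 0, 0, 0, 0, 0, 15], [0, 0, 0, 0, 0, 0, 15], [0, 0, 0, 0, 0, 0, 15]]' | python3 inch.py
python3 - <<'E'
from h import *
print(ctrl.sense()['ee_pos'],to_tool((575.5,127.1,159.3)))
E
```

```text
time_s: 17.8
ee_pos: [574.9, 125.7, 169.0]
ee_rot: [0.0, 0.252, 0.968, 0.0]
ft_force: [-0.5, 0.3, -2.5]
grip_width: 22.6
grasp_force: 59.0
[574.91912878 125.70528683 169.03271657] [0.17559042 1.49771058 9.73316182]
```

```bash
echo '[[0, 0, 0, 0.2, 1.4, 1.5, 15], [0, 0, 0, 0, 0, 2, 15], [0, 0, 0, 0, 0, 2, 15], [0, 0, 0, 0, 0, 2, 15], [0, 0, 0, 0, 0, 2, 15]]' | python3 inch.py
echo '[[0, 0, 0, 0, 0, 0, 15], [0, 0, 0, 0, 0, 0, 15], [0, 0, 0, 0, 0, 0, 15]]' | python3 inch.py
python3 - <<'E'
from h import *
F=[]
for i in range(5):
    f=ctrl.grab_frame("side");s=ctrl.sense();F.append(s['ft_force'][2])
print(np.mean(F),s['ee_pos'],s['time_s'])
cv2.imwrite("pics/side5.png",f)
E
```

```text
time_s: 18.22
ee_pos: [575.4, 127.2, 159.2]
ee_rot: [0.0, 0.252, 0.968, 0.0]
ft_force: [-0.8, 0.9, -0.2]
grip_width: 22.8
grasp_force: 59.0
time_s: 18.47
ee_pos: [575.4, 127.1, 159.5]
ee_rot: [0.0, 0.252, 0.968, 0.0]
ft_force: [0.0, 1.1, 1.6]
grip_width: 22.7
grasp_force: 59.2
0.6177123140665437 [575.38144109 127.1250973  159.4501456 ] 18.7167
```

```bash
echo '[[0, 0, 0, 0, 0, -6, 15], [0, 0, 0, 0, 0, -20, 15], [0, 0, 0, 0, 0, -30, 15], [0, 0, 0, 0, 0, -26, 15], [0, 0, 0, 0, 0, -10, 15]]' | python3 inch.py
echo '[[0, 0, 0, -5, -9, 0, 15], [0, 0, 0, -11, -20, 0, 15], [0, 0, 0, -15.4, -28, 0, 15], [0, 0, 0, -15.4, -28, 0, 15], [0, 0, 0, -15.4, -28, 0, 15]]' | python3 inch.py
echo '[[0, 0, 0, -15.4, -28, 0, 15], [0, 0, 0, -15.4, -28, 0, 15], [0, 0, 0, -15.4, -28, 0, 15], [0, 0, 0, -15.4, -28, 0, 15], [0, 0, 0, -15.4, -28, 0, 15]]' | python3 inch.py
echo '[[0, 0, 0, -11, -20, 0, 15], [0, 0, 0, -5, -9, 0, 15], [0, 0, 0, 0, 0, 0, 15], [0, 0, 0, 0, 0, 0, 15], [0, 0, 0, 0, 0, 0, 15]]' | python3 inch.py
python3 - <<'E'
from h import *
for i in range(4): ctrl.grab_frame("side")
print(ctrl.sense()['ee_pos'],to_tool((573,-194.6,136.5)))
E
```

```text
time_s: 19.13
ee_pos: [576.3, 126.6, 254.9]
ee_rot: [0.002, 0.252, 0.968, 0.001]
ft_force: [1.9, -0.2, -0.6]
grip_width: 22.4
grasp_force: 59.1
time_s: 19.55
ee_pos: [573.1, -4.1, 249.5]
ee_rot: [-0.001, 0.252, 0.968, -0.001]
ft_force: [0.4, 0.1, -2.0]
grip_width: 22.9
grasp_force: 59.1
time_s: 19.97
ee_pos: [571.8, -164.0, 249.5]
ee_rot: [-0.001, 0.252, 0.968, -0.0]
ft_force: [0.4, 0.5, -1.1]
grip_width: 22.6
grasp_force: 59.1
time_s: 20.38
ee_pos: [573.1, -193.2, 250.4]
ee_rot: [-0.001, 0.251, 0.968, 0.0]
ft_force: [0.2, 0.1, -1.6]
grip_width: 22.9
grasp_force: 59.1
[ 573.56281896 -193.50950283  251.17419994] [-7.18328187e-02 -1.26701226e+00  1.14673744e+02]
```

```bash
echo '[[0, 0, 0, 0, -1.3, 10, 15], [0, 0, 0, 0, 0, 25, 15], [0, 0, 0, 0, 0, 30, 15], [0, 0, 0, 0, 0, 25, 15], [0, 0, 0, 0, 0, 14, 15]]' | python3 inch.py
echo '[[0, 0, 0, 0, 0, 0, 15], [0, 0, 0, 0, 0, 0, 15], [0, 0, 0, 0, 0, 0, 15], [0, 0, 0, 0, 0, 0, 15]]' | python3 inch.py
python3 - <<'E'
from h import *
print(ctrl.sense()['ee_pos'],ctrl.sense()['ft_force'],to_tool((573,-194.6,136.5)))
E
```

```text
time_s: 21.0
ee_pos: [571.2, -194.9, 143.8]
ee_rot: [-0.002, 0.251, 0.968, 0.0]
ft_force: [-0.8, -0.1, -2.2]
grip_width: 22.7
grasp_force: 59.1
time_s: 21.33
ee_pos: [573.5, -196.3, 148.6]
ee_rot: [0.001, 0.252, 0.968, -0.0]
ft_force: [0.5, 0.5, -2.0]
grip_width: 22.8
grasp_force: 59.1
[ 573.45696993 -196.32304734  148.62307837] [ 0.51073784  0.46906917 -2.03147364] [ 1.26656874  1.27566556 12.12085904]
```

```bash
echo '[[0, 0, 0, 1, 1, 3, 15], [0, 0, 0, 0, 0, 3, 15], [0, 0, 0, 0, 0, 3, 15], [0, 0, 0, 0, 0, 2.5, 15], [0, 0, 0, 0, 0, 0, 15]]' | python3 inch.py
echo '[[0, 0, 0, 0, 0, 0, 15], [0, 0, 0, 0, 0, 0, 15]]' | python3 inch.py
```

```text
time_s: 21.75
ee_pos: [572.4, -194.6, 136.5]
ee_rot: [0.0, 0.252, 0.968, 0.0]
ft_force: [-1.9, 1.1, 6.3]
grip_width: 22.9
grasp_force: 60.2
time_s: 21.92
ee_pos: [572.4, -194.6, 136.5]
ee_rot: [0.0, 0.252, 0.968, 0.0]
ft_force: [-1.8, 0.9, 6.0]
grip_width: 22.6
grasp_force: 60.2
```

Seated (force rose at the same height as when it was gripped). Release slowly, rise, and check.

```bash
echo '[[0, 0, 0, 0, 0, 0, 30], [0, 0, 0, 0, 0, 0, 40], [0, 0, 0, 0, 0, 0, 55], [0, 0, 0, 0, 0, 0, 65], [0, 0, 0, 0, 0, 0, 65]]' | python3 inch.py 20
echo '[[0, 0, 0, 0, 0, 0, 65], [0, 0, 0, 0, 0, -15, 65], [0, 0, 0, 0, 0, -35, 65], [0, 0, 0, 0, 0, -40, 65], [0, 0, 0, 0, 0, -40, 65]]' | python3 inch.py
echo '[[0, 0, 0, 0, 0, -35, 65], [0, 0, 0, 30, 0, 0, 65], [0, 0, 0, 30, 0, 0, 65], [0, 0, 0, 0, 0, 0, 65], [0, 0, 0, 0, 0, 0, 65]]' | python3 inch.py
echo '[[0, 0, 0, 0, 0, 0, 65], [0, 0, 0, 0, 0, 0, 65], [0, 0, 0, 0, 0, 0, 65], [0, 0, 0, 0, 0, 0, 65]]' | python3 inch.py
python3 - <<'E'
from h import *
w=ctrl.grab_frame("wrist")[150:350,160:427];f=ctrl.grab_frame("side")[140:300,160:380]
cv2.imwrite("pics/end.png",np.hstack([cv2.resize(w,(400,300)),cv2.resize(f,(400,300),interpolation=cv2.INTER_CUBIC)]))
E
```

```text
time_s: 22.33
ee_pos: [572.3, -194.7, 135.7]
ee_rot: [-0.0, 0.252, 0.968, -0.0]
ft_force: [0.3, 1.1, -0.8]
grip_width: 64.8
grasp_force: 0.0
time_s: 22.75
ee_pos: [571.7, -194.6, 266.9]
ee_rot: [-0.001, 0.252, 0.968, -0.0]
ft_force: [1.8, -0.2, 0.6]
grip_width: 65.1
grasp_force: 0.0
time_s: 23.17
ee_pos: [519.0, -164.7, 301.4]
ee_rot: [0.0, 0.252, 0.968, 0.0]
ft_force: [-0.0, -0.4, -0.5]
grip_width: 65.1
grasp_force: 0.0
time_s: 23.5
ee_pos: [520.3, -165.8, 300.4]
ee_rot: [-0.0, 0.252, 0.968, -0.0]
ft_force: [0.3, -0.3, -0.5]
grip_width: 64.9
grasp_force: 0.0
```

View pics/end.png

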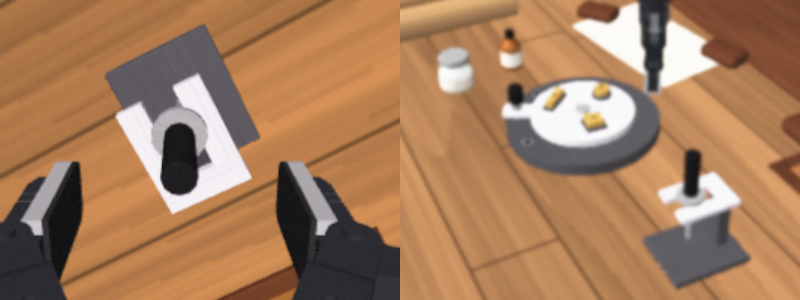

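The stylus hangs upright in the fork (wrist half, collar at about (180,130)) and the gripper is clear. In the side half the knob (515,95) is still down at the new hole.

```bash
python3 -c "
from plant import ctrl
print(ctrl.close_job())"
```

```text
the job is handed in; nothing more can be done
None
```

I handed the job in at about 24 s of the 67 s allowed: the stage is locked in the next hole clockwise, the round pad and then the square pad were each pressed about 4 mm for half a second, and the stylus hangs upright in its fork with the gripper clear; no verdict came back.

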